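# Pin up the spring tester and hold the spring at its test length

## Robot

A 7-joint arm with a two-finger parallel gripper is mounted at the origin on a cart in front of the work surface, level with it; the furniture and walls round the work are solid. World frame = base frame: x ahead of the robot, y to its left, z up, the work surface at z = 0. Lengths are in mm, angles in rad, forces in N, time in s.
With the tool pointing down it reaches from about 425 to 925 mm from the base axis. Payload 6.8 kg.
Tool frame: the origin (TCP) lies between the finger pads; the fingertips stand 11 mm ahead of it and the grasp point (between the pads) lies 8 mm behind it (bot.nose_length is the distance from the TCP to the fingertips, in mm); y points along the fingers, x is the direction in which the jaws open and shut, and the axes are right-handed (so a half turn about y gives the same grasp; the last joint's range is limited). The gripper opens to 88 mm and grips with 3 to 60 N. Pads are 20 mm wide; open, the fingers measure 115 mm over their backs; the gripper's body (75 mm by 178 mm) begins 61 mm behind the grasp point.
Start: joints at [-1.442, 0.477, 0.022, 1.555, -0.011, 1.109, -0.083], TCP at [158.345, 656.181, 233.664] pointing down, gripper open.
Joint ranges: [-2.96, 2.96], [-0.34, 2.1], [-1.41, 1.46], [0.24, 2.44], [-1.37, 4.51], [0.17, 1.92], [-2.96, 2.96]. Speed limits (rad/s): [2.39, 2.39, 3.14, 3.14, 3.14, 3.14, 3.14].

## Interface

Orientations are given as [roll, pitch, yaw] about the fixed x, y, z axes, in that order (R = Rz(yaw) Ry(pitch) Rx(roll)).
In Python, from workcell import bot gives the robot as it stands.
- The arm moves only by the tool move_arm, never from a script. Its argument "motion" is a list that holds one entry, the list of rows, each a list of 6 numbers: the shift along the tool's x, y, z in mm, then the turn, a rotation vector about the tool's x, y, z in rad. A call has 1 to 5 rows; each row shifts and turns the commanded pose from where the row before left it, along the tool's axes as they then stand; what a row does not reach is not made up. A row lasts 1/8 s, in which the tool goes at most 62.5 mm and 10.7 degrees, less where a joint would pass 70% of its speed; a pose out of reach is approached as far as the arm can. A call with a gripper value outside its range is refused whole. "fingers" is the finger opening in mm, from 0 to 87.8, set as the call begins (left out, the last holds). The fingers move at their own pace and stop on an object; "newtons" is the grip in N (left out, the last holds). Time passes only in rows, so rows that do not move let the fingers close. It gives the time, the measured TCP pose, the force and the opening at its end, in the units of the state.
- bot.read_state(): the state, without advancing time (a new reading comes with each control period).
- bot.capture(name): name is "scene" or "top"; returns a dict with "image" (384x512x3 uint8, red, green, blue), "fx", "fy", "cx", "cy" (pixels), "xyz" and "orientation" of the camera in the world. Camera axes: x right, y down, z forward; pixel columns grow to the right and rows downward; lengths in mm; the calibration is good to about 2 mm. A picture is of the moment at which its call begins. There is no depth.
- bot.hand_in(): hands the job in, once; it reports no verdict.
The state is a dict: "t": time; "joint_positions": joint angles; "qvel": joint speeds; "joint_efforts": joint torques, N m; "tool_pos": TCP position; "orientation": TCP orientation; "wrist_force": force on the tool from outside, world axes, zero at the start; "torque": the same for the moment, N m; "grip_width": finger opening in mm.
Only numpy, scipy, OpenCV 4.12 (cv2) and the standard library are available. Lean on these libraries where they do the work, as an engineer would, in place of code of your own. Each camera call takes 0.05 s, during which the arm holds its last target.

## Task

Check the spring in the bench spring tester: push the draw slide fully home by its black handle so that the pin holes line up, drop the red-knobbed pin from the wooden rack point-down into the fork until its collar sits flush, and let go of it. Then take the black handle and draw the slide out until the pointer stands within the width of the red clip on the rule, without stretching the spring well past the clip, and hold it there: the job finishes with the handle still held against the spring. Leave the black-knobbed pins in the rack and do not disturb the notebook, the sticky pad or the loupe.

Things in the scene. Friction and masses are not known exactly. Their poses are not given: they have to be found in the camera images.
- tester: bench spring tester, fixed: base plate 104 (x) x 430 (y) mm, top 12 mm above the bench, two guide rods along y, white sloping rule on its -x side, grey force gauge (77 mm high) at its -y end. Origin on the bench directly below the pin hole's home place; base from y = -0.208 to 0.222. Its +y is the direction in which slide and spring are drawn out (robot's left at yaw 0). z up
- draw_slide: grey draw slide with its steel tongue and black bridge handle. Same axes as the tester, and its origin is the tester's origin when it is fully home against its stop; it slides along the tester's +y up to 62 mm out. It starts 12 to 40 mm out and stays where it is left (friction about 1 N) until the pin couples it to the spring carriage
- handle_bar (a point): middle of the black handle bar on the draw slide: bar 14 mm thick, 66 mm long, lying along the tester's x between two 10 mm posts, 86 mm above the bench and 34 mm above the slide's top; moves with the slide, 87 mm towards +y of the slide's origin. Take it from above, fingers before and behind the bar (closing along the tester's y)
- spring_carriage (a joint): position of the blue spring carriage along the tester's +y in m: 0 = at rest on its stop, up to 0.06. Its spring pulls it back to 0 with 3.2 N at rest and 160 N per m more; it moves with the draw slide only when the pin couples them, with up to about 2 mm of play
- pin_hole (a point): centre of the pin hole's mouth on top of the carriage's steel fork, 62 mm above the bench; moves with the carriage; axes as the tester. Hole 12 mm wide for the 10 mm pin, mouth chamfered 2 mm; it passes the upper cheek (10 mm), the draw slide's tongue (12 mm, in line only with the slide home) and the lower cheek (10 mm)
- pointer (a point): tip of the black pointer of the spring carriage, 4 mm in front of the rule; moves along the tester's +y with the carriage; same axes as the tester
- mark (a point): middle of the red clip's 6 mm wide red face on the rule, at the height of the pointer's tip; same axes as the tester. The pointer is on the mark when both have the same y in the tester's frame; the clip is 25 to 45 mm (towards +y) from the pointer's rest place and cannot be moved
- pin_rack: wooden block 50 (x) x 150 (y) x 55 mm high, fixed, with three holes 12 mm wide in a row along its y, 45 mm apart, a pin hanging in each by its collar on the block's top. Origin at the centre of its underside
- red_pin: steel pin with red knob, standing in one of the rack's holes. Origin at the centre of its lower tip, z up along it: point tapered over 9 mm, shank 10 mm thick, collar (18 mm wide) with its underside at 48 mm, red knob 18 mm wide from 60 to 84 mm (grasp at 72 mm). 35 to 70 g. Tip 7 mm above the bench in the rack; 48 mm below the hole's mouth when home in the fork
- black_pin_a: shorter pin with a black knob, in the rack: leave it there. Origin at its lower tip, collar underside at 30 mm, knob from 42 to 66 mm
- black_pin_b: a second pin like black_pin_a
- notebook: purple notebook 148 x 109 x 14 mm lying on the left-hand bench: leave it. Origin at the centre of its underside
- sticky_pad: yellow sticky pad 76 x 76 x 11 mm: leave it. Origin at the centre of its underside
- loupe: black loupe, 39 mm wide and 24 mm high: leave it. Origin at the centre of its underside

How it is judged (in metres and radians):
On the way:
1. the red pin is home in the fork, upright, collar flush, released, with the spring still at rest (z of red_pin in the frame of pin_hole below -0.045 m and horizontal distance between red_pin and pin_hole below 0.004 m and angle between red_pin's own z axis and vertical below 0.1 rad and value of joint spring_carriage below 0.004 m and contact force between the fingers and red_pin below 0.2 N), for 0.2 s.
At the end, for the whole second after the job is handed in: The pointer stands within 3 mm of the middle of the red clip (within the clip's 6 mm width), the fingers hold the black handle with more than 2 N, the red pin sits in the fork with its collar within 4 mm of flush, within 5 mm of the hole's axis, upright to 0.12 rad, and is not touched by the arm (y of pointer in the frame of mark between -0.003 and 0.003 m and contact force between the fingers and draw_slide above 2 N and contact force between the arm and red_pin below 0.2 N and z of red_pin in the frame of pin_hole below -0.044 m and horizontal distance between red_pin and pin_hole below 0.005 m and angle between red_pin's own z axis and vertical below 0.12 rad); the arm keeps its last pose, push and grip.
It fails at once if the spring is stretched more than 10 mm past the red clip (y of pointer in the frame of mark above 0.01 m).
It fails at once if a black-knobbed pin is taken out of its place (distance of any of black_pin_a, black_pin_b from where it was at the start of the episode above 0.015 m).
It fails at once if the notebook, sticky pad or loupe is disturbed (distance of any of notebook, sticky_pad, loupe from where it was at the start of the episode above 0.02 m).
It also fails if it takes over 72 s, if anything falls off the work surface, if the arm or the gripper's body presses on something with over 40 N, if the wrist force passes 120 N, or if a joint passes its speed limit or range.

## Working session

There is one attempt and no reset: what is moved stays moved. The work goes in short steps, Python scripts to look and compute and a tool call to move; the robot and the scene stay as the last step left them, time stands still between calls to the robot, and variables do not carry over. Pictures are saved under pics/ and viewed, and the job is handed in when it is done.

Besides the shell and the picture viewer there is one more tool, called after ">>>" by a JSON object that holds its "fn" and its "kwargs", one argument or row to a line. move_arm: Moves the arm, as the interface text tells. Its arguments: {"type":"object","properties":{"motion":{"type":"array"},"fingers":{"type":"number"},"newtons":{"type":"number"}},"required":["motion"]}

```bash
ls; mkdir -p pics; python3 - <<'E'
from workcell import bot
import cv2
s=bot.read_state(); print(s)
for n in("scene","top"):
    c=bot.capture(n); cv2.imwrite(f"pics/{n}0.png",c["image"][:,:,::-1])
    print({k:v for k,v in c.items() if k!="image"})
E
```

```text
pics
{'t': 0.0, 'joint_positions': array([-1.44214881,  0.4777813 ,  0.02233053,  1.55641754, -0.01150408,
        1.10929652, -0.08310475]), 'qvel': array([ 0.00026571,  0.00023016,  0.0005838 ,  0.00158102,  0.00106953,
       -0.00345232, -0.000813  ]), 'joint_efforts': array([ 5.24916516e-06, -5.82867479e+01,  1.53446864e+00, -2.72617954e+01,
       -5.44289954e-02,  1.70067209e-02,  1.85119679e-04]), 'tool_pos': array([158.18820832, 655.61723383, 232.70845318]), 'orientation': array([-1.57091941,  0.00177046,  1.33407226]), 'wrist_force': array([-0.3793427 ,  0.9886919 , -0.57466727]), 'torque': array([-0.02925959,  0.02158406, -0.02132026]), 'grip_width': 87.89046000332326}
{'fx': 411.0112035201354, 'fy': 411.0112035201354, 'cx': 255.0677252484333, 'cy': 189.64737025534495, 'xyz': array([-532.46563256, -846.43001641,  607.68636957]), 'orientation': array([-1.95268132e+00,  1.35008101e-03, -8.71087430e-01])}
{'fx': 421.1052712627796, 'fy': 421.1052712627796, 'cx': 254.7212532035425, 'cy': 191.3121580853044, 'xyz': array([ 259.36919472,  -11.92176528, 1631.31227341]), 'orientation': array([-3.01489273, -0.016337  , -1.54921005])}
```

View pics/scene0.png

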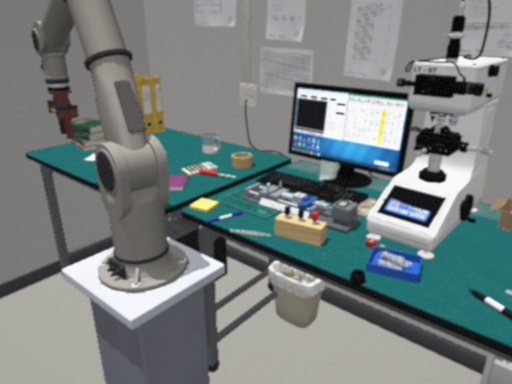

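View pics/top0.png

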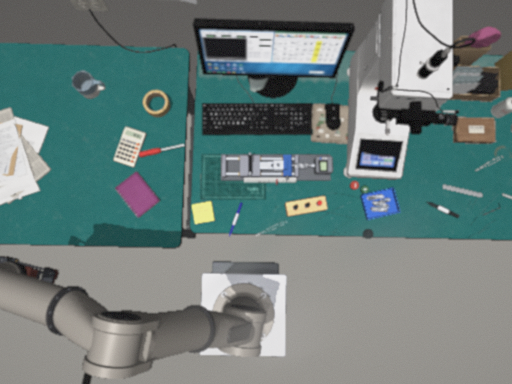

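```bash
cat > h.py <<'E'
import numpy as np, cv2
from scipy.spatial.transform import Rotation as Ro
from workcell import bot
def rot(o): return Ro.from_euler('xyz',o).as_matrix()
def ray(c,u,v):
    d=rot(c["orientation"])@np.array([(u-c["cx"])/c["fx"],(v-c["cy"])/c["fy"],1.]); return np.array(c["xyz"]),d
def onz(c,u,v,z):
    p,d=ray(c,u,v); return p+d*(z-p[2])/d[2]
def proj(c,P):
    q=rot(c["orientation"]).T@(np.asarray(P,float)-c["xyz"]); return np.array([c["cx"]+c["fx"]*q[0]/q[2],c["cy"]+c["fy"]*q[1]/q[2]])
def tri(c1,a,c2,b):
    p,d=ray(c1,*a);q,e=ray(c2,*b); d=d/np.linalg.norm(d);e=e/np.linalg.norm(e)
    s=np.linalg.lstsq(np.c_[d,-e],q-p,rcond=None)[0]
    A=p+d*s[0];B=q+e*s[1]; return (A+B)/2,np.linalg.norm(A-B)
def crop(c,x0,y0,x1,y1,k,name):
    im=c["image"][y0:y1,x0:x1,::-1]; cv2.imwrite(name,cv2.resize(im,None,fx=k,fy=k,interpolation=cv2.INTER_CUBIC))
E
python3 - <<'E'
from h import *
c=bot.capture("top"); crop(c,195,145,345,225,5,"pics/topc.png")
c=bot.capture("scene"); crop(c,185,170,365,250,4,"pics/scenec.png")
E
```

```text
(no output)
```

View pics/topc.png

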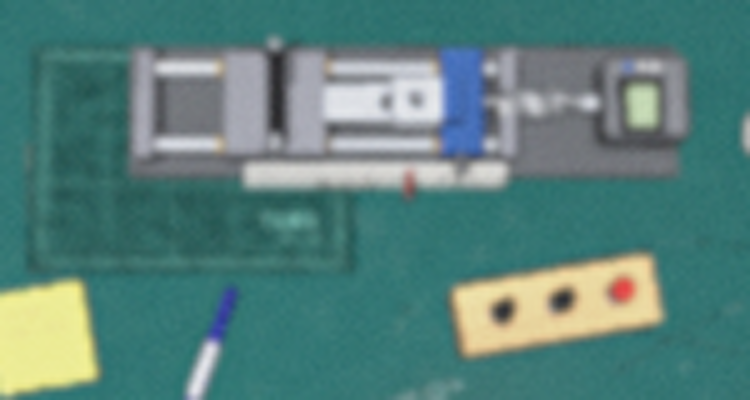

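View pics/scenec.png

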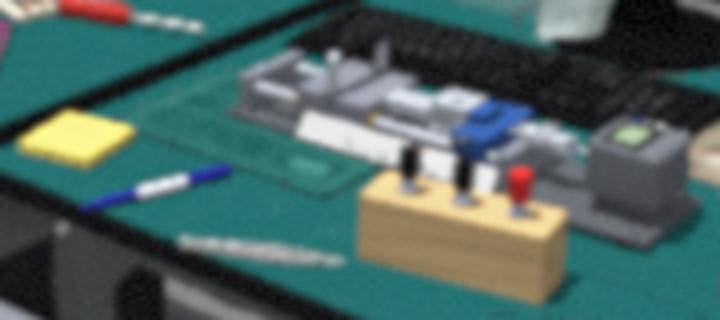

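```bash
python3 - <<'E'
from h import *
c=bot.capture("top"); im=c["image"].astype(int); R,G,B=im[...,0],im[...,1],im[...,2]
def cen(m,box,w=None):
    x0,y0,x1,y1=box; M=np.zeros(m.shape,bool); M[y0:y1,x0:x1]=m[y0:y1,x0:x1]
    ys,xs=np.nonzero(M); ww=np.ones(len(xs)) if w is None else w[M]
    return np.array([(xs*ww).sum(),(ys*ww).sum()])/ww.sum(),len(xs)
red=(R-np.maximum(G,B)); 
p,n=cen(red>50,(310,195,330,210),red); print("knob",p,n,onz(c,*p,7+84))
p,n=cen(red>30,(270,178,284,188),red); print("clip",p,n,onz(c,*p,60))
blue=(B-np.maximum(R,G)); 
p,n=cen(blue>60,(275,150,300,180),blue); print("carriage",p,n)
m=(B>R+60)
ys,xs=np.nonzero(m[150:182,275:300]); print(xs.min()+275,xs.max()+275,ys.min()+150,ys.max()+150)
dark=(im.sum(2)<300)
def darkc(box,th,tag,z):
    g=im.sum(2)/3; x0,y0,x1,y1=box; s=g[y0:y1,x0:x1]; w=np.clip(th-s,0,None); yy,xx=np.mgrid[y0:y1,x0:x1]
    p=np.array([(xx*w).sum(),(yy*w).sum()])/w.sum(); print(tag,p,onz(c,*p,z)); return p
darkc((275,161,283,170),150,"hole",62); darkc((269,162,275,169),150,"tonguehole",46)
darkc((290,202,300,212),90,"bpA",73); darkc((302,200,312,210),90,"bpB",73)
print(im.sum(2)[160:171,262:286]//3)
print("handle"); print(im.sum(2)[151:182,244:256]//3)
print("rack-mask")
wood=((R>150)&(R-B>50)&(R-G<80)).astype(np.uint8); wood[:, :280]=0; wood[:190]=0; wood[222:]=0; wood[:,335:]=0
cnt=max(cv2.findContours(wood,0,2)[0],key=cv2.contourArea); r=cv2.minAreaRect(cnt); print(r); print([onz(c,*q,55)[:2] for q in cv2.boxPoints(r)])
E
```

```text
knob [319.19610447 202.50464807] 23 [ 420.16018308 -271.27685793   91.        ]
clip [276.45205479 181.        ] 6 [ 501.25846529 -114.48657514   60.        ]
carriage [287.03897468 164.4714781 ] 135
275 299 150 175
hole [nan nan] [nan nan nan]
tonguehole [272. 165.] [564.94456921 -97.41031909  46.        ]
bpA [295.26004728 206.70921986] [ 404.25041785 -185.09959553   73.        ]
bpB [307.05232558 204.58333333] [ 413.20806497 -228.99829373   73.        ]
[[132 141 141 141 140 140 140 144 144 145 151 173 191 198 195 198 200 200
  203 200 187 157 134 122]
 [149 152 155 156 152 155 163 168 167 167 170 189 211 220 220 218 217 220
  221 223 214 179 140 124]
 [203 203 202 205 200 205 211 217 215 210 201 206 220 225 221 217 215 220
  224 229 222 185 143 125]
 [223 224 223 224 223 224 227 228 223 206 194 198 219 224 212 183 185 203
  220 226 221 183 139 122]
 [225 224 223 223 224 224 225 226 214 173 153 181 216 222 201 158 154 184
  215 226 223 186 143 122]
 [225 225 224 224 224 225 224 223 204 157 136 178 220 227 207 166 150 184
  219 228 224 187 141 122]
 [226 226 226 227 226 226 224 222
[... 1692 characters left out ...]
62 168 170]
 [141 142 137 124 118 122 119 117 131 143 141 144]
 [114 118 114 113 112 111 112 111 112 119 117 114]
 [136 154 153 154 155 161 158 158 155 154 154 153]
 [179 200 202 203 200 204 201 204 203 203 201 200]
 [190 208 208 204 207 208 208 207 210 209 207 208]
 [183 201 202 198 200 200 199 202 200 201 202 199]
 [168 189 190 183 184 186 183 184 185 185 182 186]]
rack-mask
((305.8160095214844, 205.4879913330078), (13.595294952392578, 39.89145278930664), 79.69515228271484)
[array([ 421.43441215, -148.1610999 ]), array([ 451.98469121, -296.32779515]), array([ 401.48106119, -305.54195855]), array([ 371.23616307, -157.92329419])]<stdin>:17: RuntimeWarning: invalid value encountered in divide
```

```bash
python3 - <<'E'
from h import *
c=bot.capture("top"); im=c["image"].astype(int); g=im.sum(2)/3
def darkc(box,th,tag,z):
    x0,y0,x1,y1=box; s=g[y0:y1,x0:x1]; w=np.clip(th-s,0,None); yy,xx=np.mgrid[y0:y1,x0:x1]
    p=np.array([(xx*w).sum(),(yy*w).sum()])/w.sum(); print(tag,p,onz(c,*p,z)); return p
darkc((275,162,282,168),215,"hole",62); darkc((270,162,275,168),205,"tonguehole",46)
p=darkc((247,155,253,171),110,"bar",93); 
for v in (157,160,163,166,169): darkc((247,v-1,253,v+2),110,"bar",93)
print(im[150:184,277]); 
# plate edges
for v in (155,165,175): print(v,g[v,216:226].astype(int),g[v,325:338].astype(int))
print("pointer");print(g[174:186,282:294].astype(int)); print("clip R-G");print((im[...,0]-im[...,1])[176:187,270:284])
E
```

```text
hole [277.74962064 164.40895296] [ 564.6765997  -118.32128499   62.        ]
tonguehole [271.92680776 164.86772487] [565.45222538 -97.12149954  46.        ]
bar [250.04588283 162.36665301] [563.80789907 -13.11367647  93.        ]
bar [250.0819135 156.9750983] [584.20859531 -12.77869892  93.        ]
bar [250.11601085 159.99050204] [572.79557573 -13.16778529  93.        ]
bar [249.98878924 163.02092676] [561.33195793 -12.95850655  93.        ]
bar [249.99336283 165.98746313] [550.14246081 -13.23295599  93.        ]
bar [250.00854701 168.94327894] [539.01446961 -13.54530626  93.        ]
[[ 50 117 114]
 [ 51 118 113]
 [ 54 118 115]
 [ 60 109 108]
 [ 83 103 104]
 [105 107 113]
 [120 121 128]
 [163 165 171]
 [200 206 214]
 [193 197 205]
 [194 198 206]
 [217 219 224]
 [211 215 220]
 [178 182 190]
 [155 158 165]
 [161 164 170]
 [197 201 209]
 [220 223 228]
 [214 218 224]
 [176 180 186]
 [143 147 151]
 [117 119 124]
 [152 156 161]
 [199 203 210]
 [193 197 205]
 [143 146 152]
 [121 124 128]
 [165 162 165]
 [202 190 190]
 [197 170 167]
 [175 143 140]
 [154 120 117]
 [127  95  95]
 [ 96  87  8
[... 883 characters left out ...]
 90  94  93  92  91  92  92  91  90  92]]
clip R-G
[[ -4   0  -4  -4  -5  -4  -1  -3  -2  -2  -2  -1  -2  -4]
 [ -1  -1  -3  -1  -4   0  -1   3  -1   0   0  -1  -3  -1]
 [  1  -1   0   0  -1   3  12  12   5   0   0   0   0   1]
 [  1   1  -1   1  -1   8  27  27  10   3   0   2   1   0]
 [  1   0  -1   0   0  12  37  32   9  -1  -1   0   0   0]
 [ -3  -7  -6  -9  -6  12  42  34   4  -6  -5  -6  -6  -7]
 [-23 -22 -23 -27 -22   3  40  32  -9 -23 -22 -22 -23 -25]
 [-49 -50 -50 -49 -43 -16  22   9 -34 -49 -51 -50 -53 -49]
 [-68 -65 -65 -65 -60 -34 -11 -21 -53 -67 -69 -68 -70 -68]
 [-67 -68 -65 -68 -65 -53 -41 -49 -63 -68 -68 -68 -70 -68]
 [-66 -65 -67 -67 -66 -65 -63 -67 -69 -69 -68 -67 -67 -67]]
```

>>> {"fn": "move_arm", "kwargs": {
  "motion": [
    [[0,0,0,0,-0.123,0],[0,0,0,0,-0.123,0],[-52,0,-31,0,0,0],[-52,0,-31,0,0,0],[-52,0,-31,0,0,0]]
  ],
  "fingers": 60,
  "newtons": 20
}}

```text
t: 0.92
tool_pos: [253.8, 499.4, 233.7]
orientation: [-1.571, -0.0, 1.58]
wrist_force: [1.2, -0.6, 0.5]
grip_width: 60.3
```

>>> {"fn": "move_arm", "kwargs": {
  "motion": [
    [[-52,0,-31,0,0,0],[-52,0,-31,0,0,0],[-52,0,-31,0,0,0],[-52,0,-31,0,0,0],[-52,0,-31,0,0,0]]
  ]
}}

```text
t: 1.55
tool_pos: [411.0, 240.7, 234.0]
orientation: [-1.571, -0.001, 1.58]
wrist_force: [1.0, 0.7, -1.0]
grip_width: 59.8
```

>>> {"fn": "move_arm", "kwargs": {
  "motion": [
    [[-52,0,-31,0,0,0],[-52,0,-31,0,0,0],[-52,0,-31,0,0,0],[-40,0,-21,0,0,0],[0,0,0,0,0,0]]
  ]
}}

```text
t: 2.17
tool_pos: [527.1, 43.5, 233.8]
orientation: [-1.572, 0.001, 1.573]
wrist_force: [0.1, 0.5, -0.3]
grip_width: 60.0
```

>>> {"fn": "move_arm", "kwargs": {
  "motion": [
    [[-28,0,-18,0,0,0],[-28,0,-18,0,0,0],[0,50,0,0,0,0],[0,40,0,0,0,0],[0,0,0,0,0,0]]
  ]
}}

```text
t: 2.8
tool_pos: [560.0, -6.9, 141.2]
orientation: [-1.565, 0.0, 1.581]
wrist_force: [-0.1, -0.5, 0.0]
grip_width: 59.9
```

```bash
python3 - <<'E'
from h import *
s=bot.read_state(); print(s["tool_pos"],s["orientation"],s["joint_positions"])
c=bot.capture("top"); crop(c,195,145,345,225,5,"pics/topc1.png")
c=bot.capture("scene"); crop(c,225,150,365,250,5,"pics/scenec1.png")
E
```

```text
[559.9945412   -6.88935466 141.19344529] [-1.56454490e+00  1.72976392e-04  1.58143125e+00] [-0.36525368  0.41472433  0.3383935   1.93333077 -0.18252217  0.82930115
  1.65264625]
```

View pics/topc1.png

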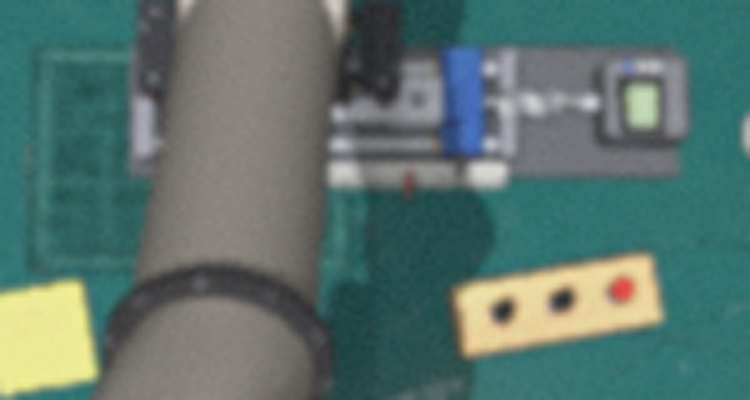

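View pics/scenec1.png

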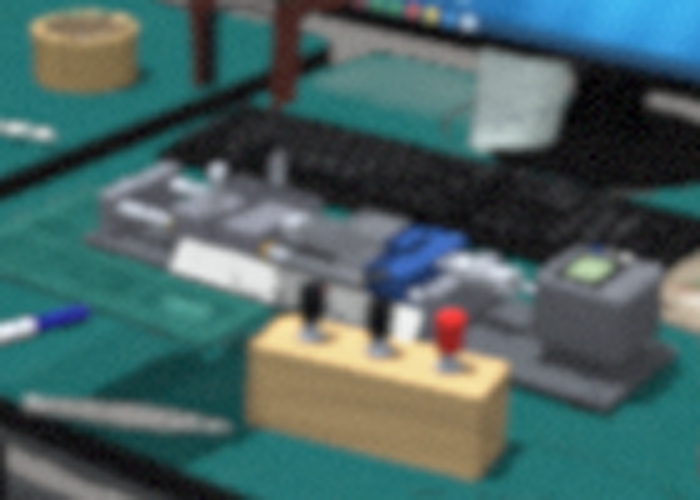

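>>> {"fn": "move_arm", "kwargs": {
  "motion": [
    [[-6,20,-2,0,0,0],[0,30,0,0,0,0],[0,13,0,0,0,0],[0,0,0,0,0,0]]
  ]
}}

```text
t: 3.4
tool_pos: [564.9, -13.8, 81.2]
orientation: [-1.571, -0.0, 1.58]
wrist_force: [-0.4, 0.4, 0.2]
grip_width: 60.0
```

>>> {"fn": "move_arm", "kwargs": {
  "motion": [
    [[0,0,0,0,0,0],[0,0,0,0,0,0],[0,0,0,0,0,0],[0,0,0,0,0,0]]
  ],
  "fingers": 0,
  "newtons": 15
}}

```text
t: 3.9
tool_pos: [564.6, -14.1, 80.9]
orientation: [-1.571, -0.0, 1.58]
wrist_force: [0.4, -0.6, 0.2]
grip_width: 23.1
```

>>> {"fn": "move_arm", "kwargs": {
  "motion": [
    [[0,0,0,0,0,0],[0,0,0,0,0,0]]
  ]
}}

```text
t: 4.15
tool_pos: [564.6, -13.8, 80.8]
orientation: [-1.571, -0.0, 1.58]
wrist_force: [-0.4, 1.0, 2.0]
grip_width: 13.6
```

>>> {"fn": "move_arm", "kwargs": {
  "motion": [
    [[-7,0,0,0,0,0],[-7,0,0,0,0,0],[0,0,0,0,0,0]]
  ]
}}

```text
t: 4.53
tool_pos: [565.0, -29.7, 80.8]
orientation: [-1.572, 0.001, 1.578]
wrist_force: [2.4, -1.2, 1.4]
grip_width: 13.4
```

>>> {"fn": "move_arm", "kwargs": {
  "motion": [
    [[-2,0,0,0,0,0],[0,0,0,0,0,0]]
  ]
}}

```text
t: 4.78
tool_pos: [565.0, -30.3, 80.8]
orientation: [-1.571, 0.0, 1.58]
wrist_force: [1.7, -0.1, 0.3]
grip_width: 13.5
```

>>> {"fn": "move_arm", "kwargs": {
  "motion": [
    [[-2,0,0,0,0,0],[0,0,0,0,0,0]]
  ]
}}

```text
t: 5.03
tool_pos: [565.0, -32.1, 80.8]
orientation: [-1.572, -0.0, 1.58]
wrist_force: [2.6, 0.3, 0.8]
grip_width: 13.9
```

>>> {"fn": "move_arm", "kwargs": {
  "motion": [
    [[-2,0,0,0,0,0],[0,0,0,0,0,0]]
  ]
}}

```text
t: 5.28
tool_pos: [565.1, -32.4, 80.8]
orientation: [-1.571, -0.002, 1.581]
wrist_force: [2.2, 5.3, 1.7]
grip_width: 13.5
```

>>> {"fn": "move_arm", "kwargs": {
  "motion": [
    [[-1,0,0,0,0,0],[0,0,0,0,0,0]]
  ]
}}

```text
t: 5.52
tool_pos: [565.0, -32.4, 80.8]
orientation: [-1.571, -0.003, 1.582]
wrist_force: [2.1, 7.2, 1.9]
grip_width: 13.6
```

>>> {"fn": "move_arm", "kwargs": {
  "motion": [
    [[-1,0,0,0,0,0],[0,0,0,0,0,0]]
  ]
}}

```text
t: 5.78
tool_pos: [565.1, -32.4, 80.8]
orientation: [-1.571, -0.004, 1.583]
wrist_force: [1.7, 9.5, 2.0]
grip_width: 13.3
```

>>> {"fn": "move_arm", "kwargs": {
  "motion": [
    [[4,0,0,0,0,0],[0,0,0,0,0,0],[0,0,0,0,0,0]]
  ]
}}

```text
t: 6.15
tool_pos: [565.0, -32.3, 80.8]
orientation: [-1.571, 0.0, 1.58]
wrist_force: [3.1, 1.9, 0.9]
grip_width: 13.9
```

>>> {"fn": "move_arm", "kwargs": {
  "motion": [
    [[0,0,0,0,0,0],[0,0,0,0,0,0],[0,0,0,0,0,0],[0,-40,0,0,0,0],[0,-60,0,0,0,0]]
  ],
  "fingers": 50
}}

```text
t: 6.78
tool_pos: [562.9, -32.2, 180.1]
orientation: [-1.566, 0.001, 1.58]
wrist_force: [1.1, 0.1, 0.4]
grip_width: 49.7
```

>>> {"fn": "move_arm", "kwargs": {
  "motion": [
    [[-48,-20,29,0,0,0],[-48,0,29,0,0,0],[-48,0,29,0,0,0],[-48,0,29,0,0,0],[-48,0,29,0,0,0]]
  ]
}}

```text
t: 7.4
tool_pos: [420.5, -274.8, 200.7]
orientation: [-1.571, -0.0, 1.58]
wrist_force: [0.2, -0.4, -0.9]
grip_width: 50.2
```

>>> {"fn": "move_arm", "kwargs": {
  "motion": [
    [[0,0,0,0,0.174,0],[0,0,0,0,0.174,0],[0,0,0,0,0.174,0],[0,0,0,0,0.174,0],[0,0,0,0,0.174,0]]
  ]
}}

```text
t: 8.02
tool_pos: [421.4, -273.3, 200.5]
orientation: [-1.57, 0.0, 0.704]
wrist_force: [0.6, 0.3, -0.2]
grip_width: 50.2
```

>>> {"fn": "move_arm", "kwargs": {
  "motion": [
    [[0,0,0,0,0.174,0],[0,0,0,0,0.174,0],[0,0,0,0,0.174,0],[0,0,0,0,0,0]]
  ]
}}

```text
t: 8.52
tool_pos: [421.6, -273.3, 200.5]
orientation: [-1.57, 0.001, 0.189]
wrist_force: [-0.6, -0.4, 0.1]
grip_width: 50.1
```

```bash
python3 - <<'E'
from h import *
s=bot.read_state(); print(s["tool_pos"],s["orientation"],s["joint_positions"])
c=bot.capture("top"); crop(c,195,145,345,225,5,"pics/topc2.png")
d=bot.capture("scene"); crop(d,225,150,365,250,5,"pics/scenec2.png")
im=d["image"].astype(int); red=im[...,0]-np.maximum(im[...,1],im[...,2])
M=(red>60); M[:, :305]=0;M[:,325:]=0;M[:205]=0;M[222:]=0
ys,xs=np.nonzero(M); p=np.array([xs.mean(),ys.mean()]); print(p,len(xs),xs.min(),xs.max(),ys.min(),ys.max())
print(onz(d,*p,79)); print(tri(c,(319.2,202.5),d,p))
E
```

```text
[ 421.55333886 -273.25858599  200.45854462] [-1.57049302e+00  7.57824721e-04  1.89417206e-01] [-0.19081223  0.28599702  0.77285371  2.03399316 -0.25052565  0.91626116
  0.90544932]
[314.83333333 215.83333333] 36 313 317 212 220
[ 428.28265563 -269.36752832   79.        ]
(array([ 421.31384994, -273.0598892 ,   82.61243042]), np.float64(0.8659960027801964))
```

View pics/topc2.png

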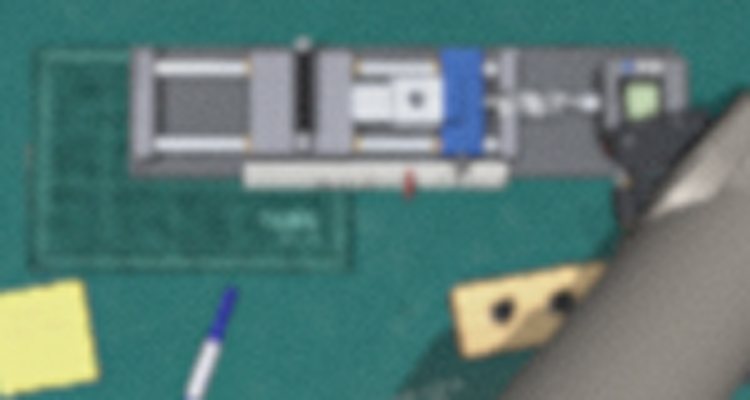

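View pics/scenec2.png

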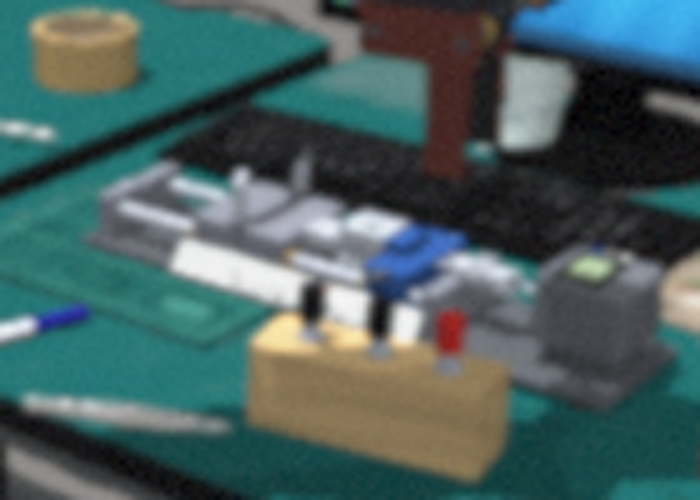

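>>> {"fn": "move_arm", "kwargs": {
  "motion": [
    [[0,50,0,0,0,0],[0,45,0,0,0,0],[0,20,0,0,0,0],[0,14,0,0,0,0],[0,0,0,0,0,0]]
  ]
}}

```text
t: 9.25
tool_pos: [421.5, -273.4, 71.2]
orientation: [-1.57, 0.001, 0.189]
wrist_force: [0.2, 0.0, -0.3]
grip_width: 49.8
```

```bash
python3 - <<'E'
from h import *
s=bot.read_state(); print(s["tool_pos"],s["orientation"])
c=bot.capture("top"); im=c["image"].astype(int); g=im.sum(2)/3
def darkc(box,th,tag,z):
    x0,y0,x1,y1=box; s=g[y0:y1,x0:x1]; w=np.clip(th-s,0,None); yy,xx=np.mgrid[y0:y1,x0:x1]
    p=np.array([(xx*w).sum(),(yy*w).sum()])/w.sum(); print(tag,p,onz(c,*p,z)); return p
darkc((275,162,282,168),215,"hole",62)
darkc((253,155,259,171),110,"bar",93); darkc((253,163,259,171),110,"bar",93)
d=bot.capture("scene"); crop(d,265,180,345,240,8,"pics/scenec3.png")
E
```

```text
[ 421.53419672 -273.41563337   71.24968949] [-1.57009380e+00  8.81880594e-04  1.88760512e-01]
hole [277.77837515 164.36857826] [ 564.83487691 -118.42810867   62.        ]
bar [255.51555125 162.62870628] [563.32228003 -33.45123944  93.        ]
bar [255.48579613 166.4153736 ] [549.03252326 -33.6458744   93.        ]
```

View pics/scenec3.png

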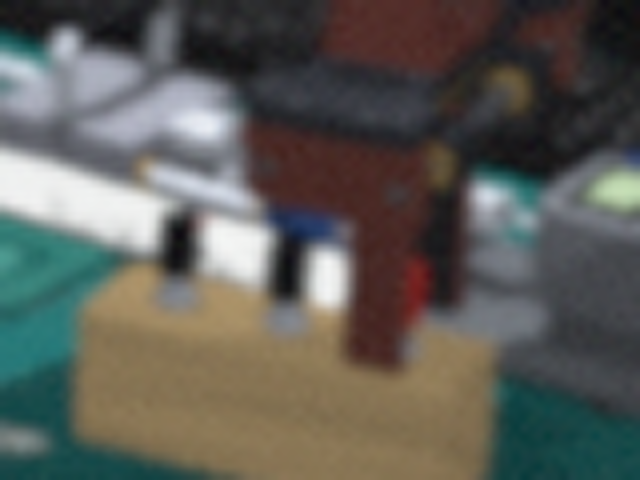

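>>> {"fn": "move_arm", "kwargs": {
  "motion": [
    [[0,0,0,0,0,0],[0,0,0,0,0,0],[0,0,0,0,0,0],[0,0,0,0,0,0],[0,0,0,0,0,0]]
  ],
  "fingers": 0,
  "newtons": 25
}}

```text
t: 9.98
tool_pos: [421.8, -273.5, 71.7]
orientation: [-1.571, 0.0, 0.188]
wrist_force: [-1.1, 0.9, 2.5]
grip_width: 17.1
```

>>> {"fn": "move_arm", "kwargs": {
  "motion": [
    [[0,-10,0,0,0,0],[0,-30,0,0,0,0],[0,-40,0,0,0,0],[0,0,0,0,0,0]]
  ]
}}

```text
t: 10.48
tool_pos: [423.6, -274.5, 154.4]
orientation: [-1.573, -0.005, 0.188]
wrist_force: [0.4, -0.3, -0.1]
grip_width: 17.3
```

```bash
python3 - <<'E'
from h import *
s=bot.read_state(); print(s["tool_pos"],s["orientation"])
d=bot.capture("scene"); crop(d,265,160,345,220,8,"pics/scenec4.png")
E
```

```text
[ 423.62900818 -274.46097576  154.36131334] [-1.57342168 -0.00496979  0.18793699]
```

View pics/scenec4.png

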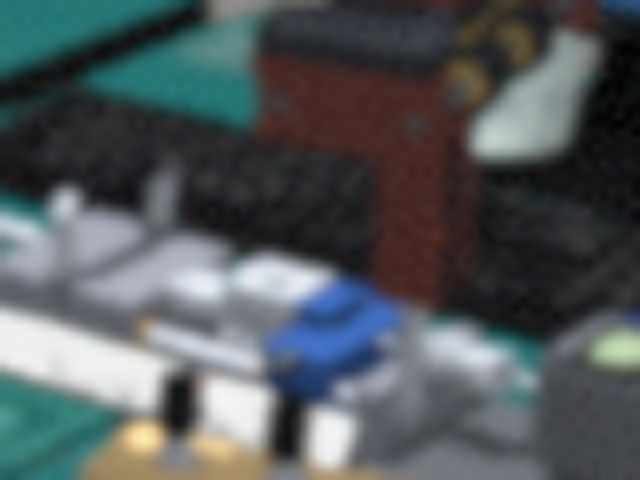

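>>> {"fn": "move_arm", "kwargs": {
  "motion": [
    [[0,-20,0,0,0.178,0],[35,0,38,0,0,0],[35,0,38,0,0,0],[35,0,38,0,0,0],[35,0,38,0,0,0]]
  ]
}}

```text
t: 11.15
tool_pos: [560.6, -118.4, 170.4]
orientation: [-1.571, 0.002, 0.01]
wrist_force: [-0.0, -0.8, -0.8]
grip_width: 17.9
```

>>> {"fn": "move_arm", "kwargs": {
  "motion": [
    [[0,0,0,0,0,0],[0,0,0,0,0,0]]
  ]
}}

```text
t: 11.4
tool_pos: [559.2, -120.5, 170.6]
orientation: [-1.571, 0.002, 0.01]
wrist_force: [0.4, -0.2, 0.3]
grip_width: 17.3
```

>>> {"fn": "move_arm", "kwargs": {
  "motion": [
    [[5.5,10,0.5,0,0,0],[0,26,0,0,0,0],[0,0,0,0,0,0],[0,0,0,0,0,0]]
  ]
}}

```text
t: 11.9
tool_pos: [565.8, -120.4, 136.0]
orientation: [-1.571, -0.0, 0.009]
wrist_force: [-0.9, 0.4, -0.5]
grip_width: 17.3
```

```bash
python3 - <<'E'
from h import *
s=bot.read_state(); print(s["tool_pos"],s["orientation"])
d=bot.capture("scene"); crop(d,265,160,345,220,8,"pics/scenec5.png")
c=bot.capture("top"); crop(c,235,140,325,200,8,"pics/topc5.png")
t=s["tool_pos"]
for P in ([t[0],t[1],t[2]-64.4],[t[0],t[1],t[2]-16.4],[t[0],t[1],t[2]-11],[564.8,-119,62]): print((proj(d,P)-[265,160])*8, (proj(c,P)-[235,140])*8)
E
```

```text
[ 565.7505408  -120.35520062  135.99689034] [-1.57100116e+00 -1.12042589e-04  8.57231578e-03]
[275.34981062 260.2564427 ] [347.77991058 189.27057968]
[279.74561848 155.59177702] [355.37101405 169.16057951]
[280.24720994 143.64882943] [356.25449341 166.82010684]
[270.62399692 280.74030443] [343.43124183 195.05037412]
```

View pics/scenec5.png

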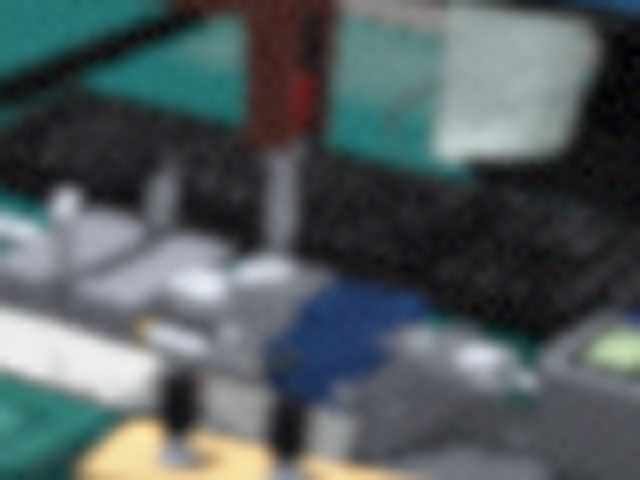

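View pics/topc5.png

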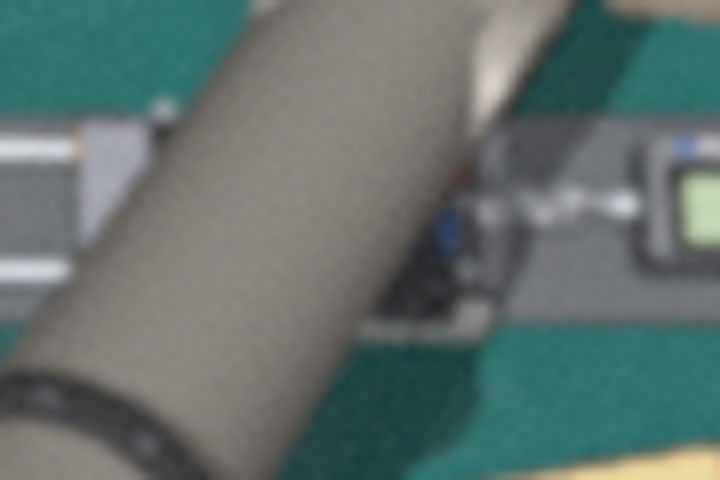

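```bash
python3 - <<'E'
from h import *
a=cv2.imread("pics/scenec4.png"); a=cv2.resize(a,(80,60),interpolation=cv2.INTER_AREA).astype(int).sum(2)//3
print("fork, no pin cols 290..308 rows 190..199"); print(a[30:41,25:44])
d=bot.capture("scene"); g=d["image"].astype(int).sum(2)//3
print("now"); print(g[176:200,290:309])
E
```

```text
fork, no pin cols 290..308 rows 190..199
[[140 124 104  79  51  37  38  42  42  41  31  24  27  29  27  28  30  35
   36]
 [169 155 135 106  73  60  75  92 100  92  71  56  45  34  29  27  26  30
   29]
 [175 159 136 113 105 122 144 164 172 163 143 124 103  83  69  53  40  30
   27]
 [191 174 154 139 157 186 210 218 218 215 206 192 175 157 138 116  86  53
   33]
 [221 212 193 178 194 219 231 229 222 219 220 223 222 216 198 170 129  86
   60]
 [234 229 211 190 195 215 225 222 215 209 215 228 232 225 203 173 138 110
   86]
 [226 222 201 175 166 178 188 194 199 203 213 221 216 198 173 149 131 120
  107]
 [185 185 172 149 141 142 147 158 166 176 187 186 173 154 139 128 124 114
  102]
 [143 146 143 132 128 125 130 133 137 143 147 139 125 112 113 113 109  96
   86]
 [117 121 126 127 124 121 120 122 127 129 125 115  98  87  88  91  87  81
   84]
 [ 99 104 124 136 134 127 120 117 121 123 117 110 101  92  86  87  88  90
   98]]
now
[[ 40  39  43  44  49  48  49  44  47  46  51  54  51  49  47  57  77  92
   90]
 [ 41  43  44  46  45  46  45  48  47  51  58  67  72  58  55  66  78  86
   86]
 
[... 1081 characters left out ...]
  87 105 109  97  66  36  29  26  23  22  25
   30]
 [170 155 132 109 100 114 134 153 161 156 131 102  68  48  39  36  30  23
   24]
 [187 169 148 133 146 175 195 198 198 196 179 148 109  86  75  62  53  35
   27]
 [220 210 190 167 170 193 202 199 197 189 175 150 128 114 107  90  71  51
   34]
 [231 230 208 174 162 164 167 165 161 156 148 136 128 124 109  96  76  63
   50]
 [224 219 198 159 140 131 130 131 130 130 129 128 120 112  97  83  71  65
   59]
 [182 180 168 141 127 118 118 120 119 123 118 114 103  87  76  74  71  66
   65]
 [142 140 136 128 120 116 113 117 117 115 115 104  84  66  68  69  70  64
   64]
 [113 120 124 122 119 114 115 112 114 114 111  94  76  65  63  62  67  61
   66]]
```

>>> {"fn": "move_arm", "kwargs": {
  "motion": [
    [[-1,5,0.7,0,0,0],[0,3,0,0,0,0],[0,3,0,0,0,0],[0,2,0,0,0,0]]
  ]
}}

```text
t: 12.55
tool_pos: [564.8, -118.8, 122.4]
orientation: [-1.571, 0.0, 0.01]
wrist_force: [0.4, 0.4, 0.1]
grip_width: 17.6
```

>>> {"fn": "move_arm", "kwargs": {
  "motion": [
    [[0,3,0,0,0,0],[0,3,0,0,0,0],[0,0,0,0,0,0]]
  ]
}}

```text
t: 12.92
tool_pos: [564.8, -119.1, 116.4]
orientation: [-1.571, 0.0, 0.01]
wrist_force: [0.8, -1.7, -2.2]
grip_width: 17.8
```

>>> {"fn": "move_arm", "kwargs": {
  "motion": [
    [[0,3,0,0,0,0],[0,3,0,0,0,0],[0,0,0,0,0,0]]
  ]
}}

```text
t: 13.3
tool_pos: [564.8, -119.0, 110.4]
orientation: [-1.571, 0.0, 0.01]
wrist_force: [0.2, -2.5, -1.0]
grip_width: 17.4
```

>>> {"fn": "move_arm", "kwargs": {
  "motion": [
    [[0,3,0,0,0,0],[0,3,0,0,0,0],[0,0,0,0,0,0]]
  ]
}}

```text
t: 13.68
tool_pos: [564.8, -119.0, 104.3]
orientation: [-1.571, 0.0, 0.01]
wrist_force: [0.4, -2.5, -1.5]
grip_width: 17.7
```

>>> {"fn": "move_arm", "kwargs": {
  "motion": [
    [[0,2,-0.8,0,0,0],[0,3,0,0,0,0],[0,0,0,0,0,0]]
  ]
}}

```text
t: 14.05
tool_pos: [564.7, -119.4, 99.3]
orientation: [-1.571, 0.0, 0.01]
wrist_force: [1.2, -1.3, -0.8]
grip_width: 17.2
```

>>> {"fn": "move_arm", "kwargs": {
  "motion": [
    [[0,4,0,0,0,0],[0,4,0,0,0,0],[0,0,0,0,0,0]]
  ]
}}

```text
t: 14.42
tool_pos: [564.6, -119.5, 91.1]
orientation: [-1.571, 0.001, 0.01]
wrist_force: [0.4, -1.9, -1.4]
grip_width: 17.4
```

>>> {"fn": "move_arm", "kwargs": {
  "motion": [
    [[0,4,0,0,0,0],[0,3,0,0,0,0],[0,0,0,0,0,0]]
  ]
}}

```text
t: 14.8
tool_pos: [564.7, -119.6, 84.3]
orientation: [-1.571, 0.0, 0.01]
wrist_force: [0.7, -1.6, -1.8]
grip_width: 17.3
```

Through most of the fork with little force. Last millimetres to the collar.

>>> {"fn": "move_arm", "kwargs": {
  "motion": [
    [[0,3,0,0,0,0],[0,2,0,0,0,0],[0,0,0,0,0,0]]
  ]
}}

```text
t: 15.18
tool_pos: [564.8, -119.6, 79.4]
orientation: [-1.571, 0.0, 0.01]
wrist_force: [-0.4, -2.4, -1.6]
grip_width: 17.5
```

>>> {"fn": "move_arm", "kwargs": {
  "motion": [
    [[0,2,0,0,0,0],[0,0,0,0,0,0]]
  ]
}}

```text
t: 15.42
tool_pos: [564.9, -119.7, 78.6]
orientation: [-1.57, -0.0, 0.01]
wrist_force: [-4.8, 0.2, 9.7]
grip_width: 17.6
```

>>> {"fn": "move_arm", "kwargs": {
  "motion": [
    [[0,-1,0,0,0,0],[0,0,0,0,0,0],[0,0,0,0,0,0],[0,0,0,0,0,0]]
  ],
  "fingers": 45
}}

```text
t: 15.92
tool_pos: [564.8, -119.4, 78.5]
orientation: [-1.571, 0.0, 0.01]
wrist_force: [0.3, -1.0, 0.6]
grip_width: 44.5
```

>>> {"fn": "move_arm", "kwargs": {
  "motion": [
    [[0,-10,0,0,0,0],[0,-30,0,0,0,0],[0,-50,0,0,0,0],[0,0,0,0,0,0]]
  ]
}}

```text
t: 16.42
tool_pos: [567.2, -120.6, 172.6]
orientation: [-1.571, -0.007, 0.009]
wrist_force: [0.1, -0.3, 0.5]
grip_width: 44.8
```

```bash
python3 - <<'E'
from h import *
s=bot.read_state(); print(s["tool_pos"],s["grip_width"])
d=bot.capture("scene"); crop(d,265,160,345,220,8,"pics/scenec6.png")
c=bot.capture("top"); crop(c,235,140,325,200,8,"pics/topc6.png")
im=d["image"].astype(int); red=im[...,0]-np.maximum(im[...,1],im[...,2])
M=(red>50); M[:, :290]=0;M[:,310:]=0;M[:176]=0;M[200:]=0
ys,xs=np.nonzero(M); print(len(xs), xs.mean(),ys.mean(),xs.min(),xs.max(),ys.min(),ys.max())
print(proj(d,[564.8,-119.5,86]))
E
```

```text
[ 567.24082271 -120.58073438  172.64364869] 44.809890928369015
46 299.3695652173913 187.3913043478261 296 302 184 191
[299.21754902 188.66074063]
```

View pics/scenec6.png

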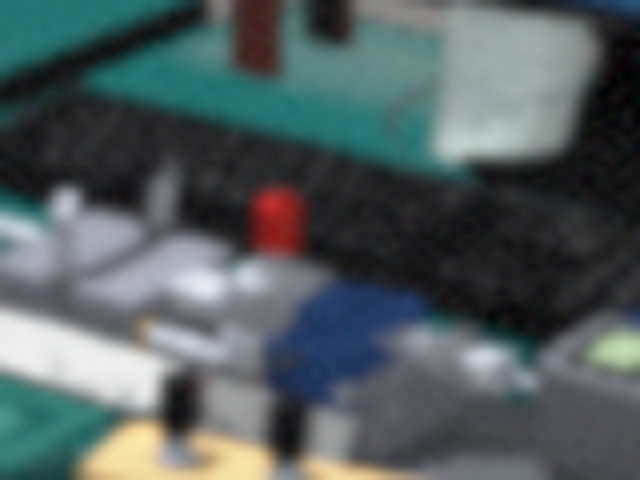

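>>> {"fn": "move_arm", "kwargs": {
  "motion": [
    [[0,0,44,0,0,0],[0,0,43.5,0,0,0],[0,0,0,0,-0.1745,0],[0,0,0,0,-0.1745,0],[0,0,0,0,-0.1745,0]]
  ]
}}

```text
t: 17.15
tool_pos: [562.9, -31.7, 167.2]
orientation: [-1.57, 0.002, 0.54]
wrist_force: [0.4, 0.5, 0.3]
grip_width: 45.0
```

>>> {"fn": "move_arm", "kwargs": {
  "motion": [
    [[0,0,0,0,-0.1745,0],[0,0,0,0,-0.1745,0],[0,0,0,0,-0.1745,0],[0,0,0,0,-0.1745,0],[0,0,0,0,-0.1745,0]]
  ]
}}

```text
t: 17.77
tool_pos: [562.9, -32.0, 167.2]
orientation: [-1.568, 0.001, 1.412]
wrist_force: [-0.7, 0.1, -0.7]
grip_width: 45.1
```

>>> {"fn": "move_arm", "kwargs": {
  "motion": [
    [[0,0,0,0,-0.174,0],[0,0,0,0,0,0]]
  ]
}}

```text
t: 18.02
tool_pos: [563.1, -32.1, 167.5]
orientation: [-1.569, -0.0, 1.578]
wrist_force: [0.3, -0.5, -0.5]
grip_width: 45.0
```

```bash
python3 - <<'E'
from h import *
s=bot.read_state(); print(s["tool_pos"],s["orientation"],s["grip_width"],s["joint_positions"])
d=bot.capture("scene"); crop(d,225,150,345,240,6,"pics/scenec7.png")
c=bot.capture("top"); crop(c,215,140,335,200,6,"pics/topc7.png")
E
```

```text
[563.11091438 -32.14148699 167.50629363] [-1.56855540e+00 -3.34590033e-04  1.57825526e+00] 45.04076205956536 [-0.33472848  0.38426153  0.35592678  1.90711463 -0.17049805  0.88162852
  1.68477057]
```

View pics/topc7.png

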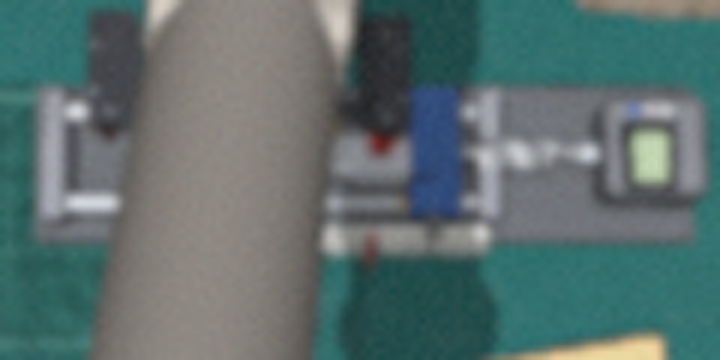

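View pics/scenec7.png

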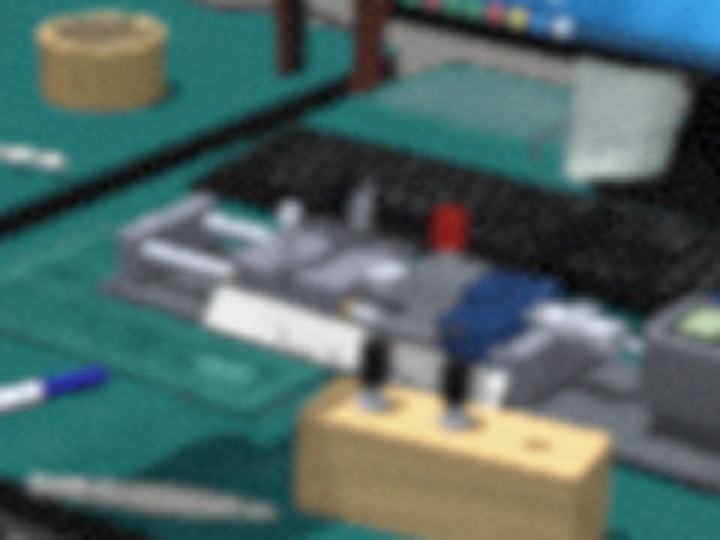

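>>> {"fn": "move_arm", "kwargs": {
  "motion": [
    [[0,40,0,0,0,0],[0,30,0,0,0,0],[0,16,0,0,0,0],[0,0,0,0,0,0]]
  ]
}}

```text
t: 18.62
tool_pos: [563.3, -32.1, 81.8]
orientation: [-1.569, 0.0, 1.579]
wrist_force: [-0.1, -0.1, -0.0]
grip_width: 45.2
```

>>> {"fn": "move_arm", "kwargs": {
  "motion": [
    [[0,0,0,0,0,0],[0,0,0,0,0,0],[0,0,0,0,0,0],[0,0,0,0,0,0],[0,0,0,0,0,0]]
  ],
  "fingers": 0,
  "newtons": 40
}}

```text
t: 19.25
tool_pos: [564.4, -32.1, 83.2]
orientation: [-1.572, -0.0, 1.58]
wrist_force: [-0.9, 0.5, 4.5]
grip_width: 12.9
```

```bash
cat > pm.py <<'E'
from h import *
s=bot.read_state(); print(s["tool_pos"],s["wrist_force"],s["grip_width"])
c=bot.capture("top"); im=c["image"].astype(float); g=im.sum(2)/3
rg=im[...,0]-im[...,1]; 
def cl():
    box=rg[178:182,270:285]; base=np.median(box,axis=1,keepdims=True); w=np.clip(box-base-3,0,None); xx=np.arange(270,285)[None]
    return (xx*w).sum()/w.sum()
x=cl()
a,b=265,296
box=g[177:180,a:b].copy(); base=np.array([np.percentile(r,60) for r in box])[:,None]; w=np.clip(base-10-box,0,None)
print((w>0).astype(int)); print(box.astype(int))
print("clip col",x)
crop(c,235,150,325,200,8,__import__("sys").argv[1])
E
python3 pm.py pics/p8.png
```

```text
[564.36859163 -32.08535287  83.18768222] [-0.92494914  0.46734439  4.53276924] 12.900807285621829
[[1 0 0 0 1 1 1 1 1 0 0 0 0 0 0 0 0 0 0 1 1 1 1 1 0 0 0 0 0 0 0]
 [1 0 0 0 1 1 1 1 1 1 0 0 0 0 0 0 0 0 0 0 1 1 1 1 0 0 0 0 0 0 0]
 [1 0 0 0 1 1 1 1 1 0 1 1 1 0 0 0 0 0 0 0 1 1 1 1 0 0 0 0 0 0 0]]
[[ 99 127 130 116 102 103 103 103 100 107 110 112 112 114 117 115 114 112
  109 102  91  84  80  83 108 136 156 162 165 161 151]
 [114 160 164 144 131 126 131 129 130 132 135 133 134 134 144 144 143 140
  140 136 120  96  91 106 142 168 188 197 205 205 192]
 [117 170 177 153 130 130 132 131 132 134 132 119 120 137 143 145 145 141
  143 139 124 105  99 122 139 155 169 186 204 210 197]]
clip col 276.40425531914894
```

View pics/p8.png

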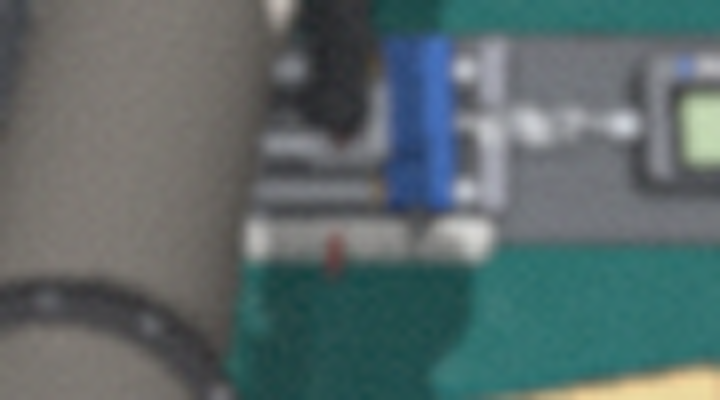

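>>> {"fn": "move_arm", "kwargs": {
  "motion": [
    [[5,0,0,0,0,0],[7,0,0,0,0,0],[7,0,0,0,0,0],[7,0,0,0,0,0],[0,0,0,0,0,0]]
  ]
}}

```text
t: 19.92
tool_pos: [563.8, -8.1, 83.2]
orientation: [-1.571, 0.002, 1.579]
wrist_force: [-1.3, -6.2, 7.9]
grip_width: 13.1
```

>>> {"fn": "move_arm", "kwargs": {
  "motion": [
    [[5,0,0,0,0,0],[0,0,0,0,0,0],[0,0,0,0,0,0]]
  ]
}}

```text
t: 20.3
tool_pos: [563.7, -3.8, 83.2]
orientation: [-1.571, 0.003, 1.578]
wrist_force: [-1.7, -7.0, 7.9]
grip_width: 13.1
```

```bash
python3 pm.py pics/p9.png
```

```text
[563.65363712  -3.79957786  83.16969094] [-1.67153235 -7.03648289  7.8510853 ] 13.067849280057098
[[1 1 1 0 0 0 0 0 0 0 0 0 0 0 1 1 1 1 1 0 0 0 0 0 0 0 0 0 0 0 0]
 [1 1 1 0 0 0 0 0 0 0 0 0 0 1 1 1 1 1 0 0 0 0 0 0 0 0 0 0 0 0 0]
 [1 1 1 1 0 0 0 0 0 0 1 1 1 1 1 1 1 0 0 0 0 0 0 0 0 0 0 0 0 0 0]]
[[ 99 104 104 110 112 114 114 111 115 113 115 108 106 105  93  86  87 100
  103 112 126 150 164 167 166 166 164 166 165 160 149]
 [131 127 127 137 143 141 141 141 143 144 143 134 134 131 113 100 111 131
  139 141 156 185 200 208 208 204 205 207 204 208 193]
 [129 133 134 134 139 144 144 145 145 143 135 117 122 127 113 108 122 135
  141 145 155 178 195 204 212 211 213 211 211 211 196]]
clip col 276.5
```

View pics/p9.png

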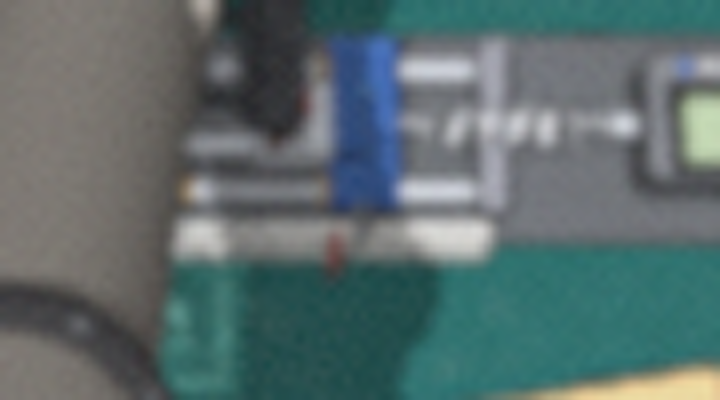

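>>> {"fn": "move_arm", "kwargs": {
  "motion": [
    [[5,0,0,0,0,0],[5,0,0,0,0,0],[0,0,0,0,0,0],[0,0,0,0,0,0]]
  ]
}}

```text
t: 20.85
tool_pos: [563.4, 5.6, 83.2]
orientation: [-1.571, 0.003, 1.578]
wrist_force: [-2.6, -8.6, 7.7]
grip_width: 12.8
```

```bash
python3 pm.py pics/p10.png; python3 - <<'E'
from h import *
d=bot.capture("scene"); crop(d,245,170,325,230,8,"pics/scenec10.png")
E
```

```text
[563.42558837   5.5749801   83.15897019] [-2.58644577 -8.56330511  7.71327463] 12.8377639079274
[[1 1 0 1 1 0 0 0 1 1 1 1 1 1 1 1 1 1 0 0 0 0 0 0 0 0 0 0 0 0 0]
 [1 1 1 1 0 0 1 1 0 0 1 1 1 1 1 1 1 1 0 0 0 0 0 0 0 0 0 0 0 0 0]
 [1 0 0 0 0 0 0 0 0 0 1 1 1 1 1 0 0 0 0 0 0 0 0 0 0 0 0 0 0 0 0]]
[[105 110 114 111 113 113 115 113 110 110 105  88  82  87  98 107 108 109
  123 150 160 167 164 167 170 167 165 166 163 160 151]
 [131 136 140 140 145 142 141 141 143 144 132 109  86  96 122 136 141 140
  151 176 201 208 207 209 206 209 205 205 206 206 194]
 [132 140 142 139 142 143 144 146 145 143 133 105  86 102 126 142 147 142
  145 163 188 204 210 212 214 211 213 213 213 213 195]]
clip col 276.29473684210524
```

View pics/p10.png

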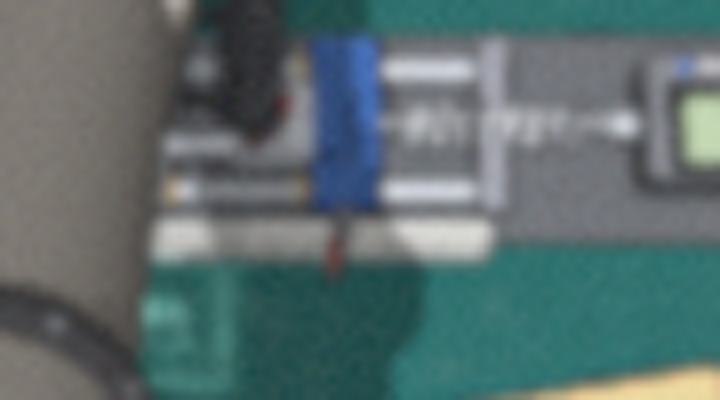

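View pics/scenec10.png

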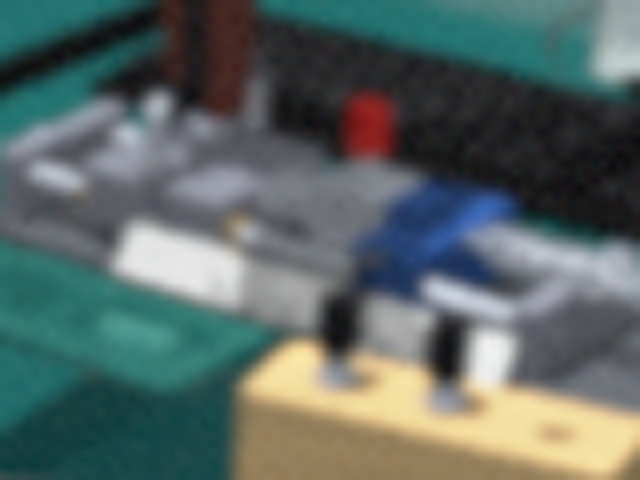

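>>> {"fn": "move_arm", "kwargs": {
  "motion": [
    [[1.5,0,0,0,0,0],[1.3,0,0,0,0,0],[0,0,0,0,0,0],[0,0,0,0,0,0]]
  ]
}}

```text
t: 21.45
tool_pos: [563.4, 7.5, 83.2]
orientation: [-1.571, 0.004, 1.577]
wrist_force: [-2.2, -10.0, 7.3]
grip_width: 13.3
```

```bash
python3 pm.py pics/p11.png; python3 - <<'E'
from h import *
ims=[]
for i in range(4): ims.append(bot.capture("top")["image"].astype(float))
im=np.mean(ims,0); print((im[...,0]-im[...,1])[174:185,270:284].astype(int)); print((im.sum(2)/3)[174:185,270:284].astype(int))
# carriage blue edges
b=im[...,2]-im[...,0]
for name,I in(("now",b),("start",None)):
    if I is None:
        z=cv2.imread("pics/top0.png").astype(float); I=z[...,0]-z[...,2]
    r=I[158:170].mean(0)[262:300]; print(name,r.astype(int))
E
```

```text
[563.35871841   7.48058285  83.1538875 ] [-2.21740461 -9.99474959  7.34213106] 13.316780298029798
[[1 1 1 1 1 1 1 1 1 1 1 1 1 1 1 1 1 1 0 0 0 0 0 0 0 0 0 0 0 0 0]
 [1 1 1 0 1 1 1 1 1 0 1 1 1 1 1 1 1 1 0 0 0 0 0 0 0 0 0 0 0 0 0]
 [1 0 0 0 0 0 0 0 0 0 1 1 1 1 0 0 0 0 0 0 0 0 0 0 0 0 0 0 0 0 0]]
[[108 113 115 114 112 115 115 113 112 107 104  93  83  84  97 106 107 114
  127 151 163 166 165 166 167 167 166 169 164 159 152]
 [134 140 139 143 139 142 141 142 142 144 131 108  91 104 126 140 141 141
  153 178 198 206 207 210 204 206 206 207 206 206 195]
 [136 144 143 141 139 140 145 143 143 142 131 105  92 111 137 147 143 142
  145 166 194 208 211 215 212 212 212 212 209 213 197]]
clip col 276.32
[[ -1   2   8   1 -15 -25 -24 -24 -25 -25 -22 -12  -4  -4]
 [ -2   3   6   0 -16 -20 -15 -13 -16 -20 -19 -11  -6  -4]
 [ -1  -1   1  -2  -5  -5  -6  -4  -6  -7  -6  -5  -4  -3]
 [ -1   0   0   0   0   0  -1  -1  -1  -1   0   0   0   0]
 [  0   0   0   0   0   0   1   2   0   0   0   0   0   0]
 [  1   0   0   0   0   2   5   5   1   0   0   1   0   0]
 [  0   0   0   0   0   3  12  10   2   0   0   
[... 480 characters left out ...]
27]
 [141 142 141 142 142 133 108  90 103 128 137 140 141 152]
 [143 144 145 144 145 132 102  93 113 134 145 144 142 145]
 [133 136 134 135 132 118  94  92 115 134 141 139 134 131]
 [117 122 121 119 120 108  88  87 105 121 128 127 120 118]
 [ 92  95  94  95  96  89  79  75  84  94  97  95  96  94]
 [ 70  72  71  71  73  71  69  67  68  69  72  69  71  71]
 [ 64  62  63  63  61  62  66  64  62  60  61  62  60  62]]
now [ 4  4  4  3  2  3  2 -3 -4  1  7 27 56 71 73 74 78 90 97 76 34 10  7  8
  8  8  8  7  7  7  7  7  7  9 10  9  7  7]
start [  7   8   8   9   9   8   8   8   9  10  10  10   9   8   9  10   9  11
   7   3  10  52  96 112 109 106 110 113 105  67  24   7   6   8   9   9
   8   7]
```

View pics/p11.png

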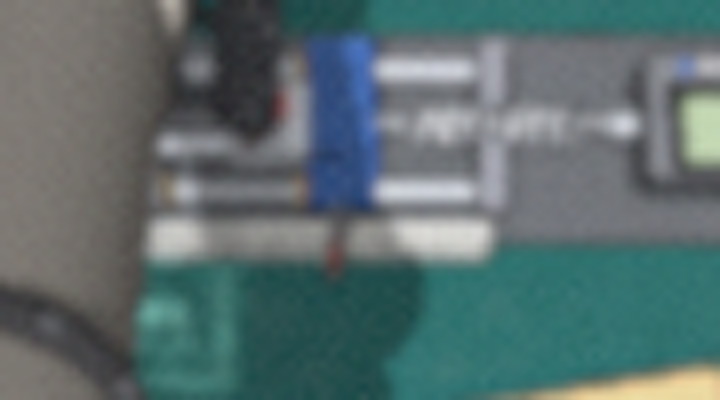

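>>> {"fn": "move_arm", "kwargs": {
  "motion": [
    [[1.2,0,0,0,0,0],[1,0,0,0,0,0],[0,0,0,0,0,0],[0,0,0,0,0,0]]
  ]
}}

```text
t: 22.2
tool_pos: [563.4, 9.4, 83.2]
orientation: [-1.571, 0.004, 1.577]
wrist_force: [-2.3, -10.4, 7.4]
grip_width: 13.6
```

```bash
cat > q.py <<'E'
from h import *
import sys
ims=[]
for i in range(6): c=bot.capture("top"); ims.append(c["image"].astype(float))
im=np.mean(ims,0); G=im.sum(2)/3; rg=im[...,0]-im[...,1]
xx=np.arange(272,282)
for r in range(177,184):
    w=np.median(np.r_[G[r,270:274],G[r,280:282]])-G[r,272:282]; w=np.clip(w-3,0,None)
    w2=rg[r,272:282]-np.median(rg[r,270:274]); w2=np.clip(w2-1,0,None)
    print(r,"dark",round((xx*w).sum()/w.sum(),2),"red",round((xx*w2).sum()/w2.sum(),2) if w2.sum()>3 else None)
crop(c,255,160,300,190,16,sys.argv[1]); s=bot.read_state(); print(s["tool_pos"],s["wrist_force"])
d=bot.capture("scene"); crop(d,245,170,325,230,8,"pics/s_"+sys.argv[1][5:])
E
python3 q.py pics/q12.png
```

```text
177 dark 276.25 red None
178 dark 276.26 red None
179 dark 276.26 red 276.67
180 dark 276.3 red 276.51
181 dark 276.49 red 276.4
182 dark 276.77 red 276.3
183 dark 277.64 red 276.25
[563.33116331   9.42890389  83.15943532] [ -2.4949364  -10.5443021    8.00862209]
```

View pics/q12.png

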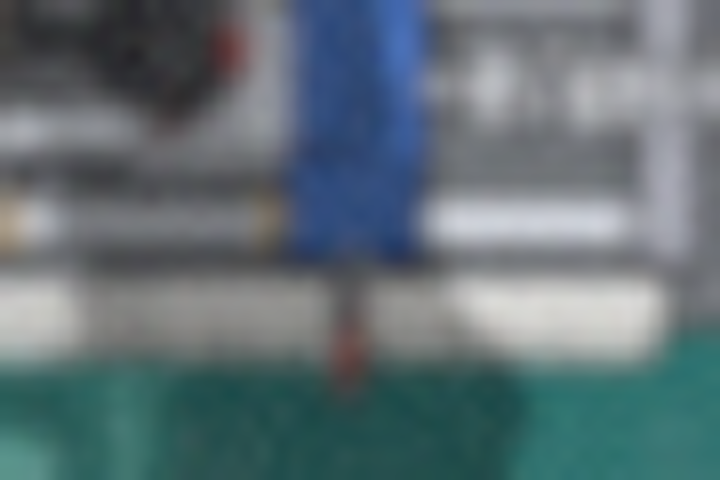

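View pics/s_q12.png

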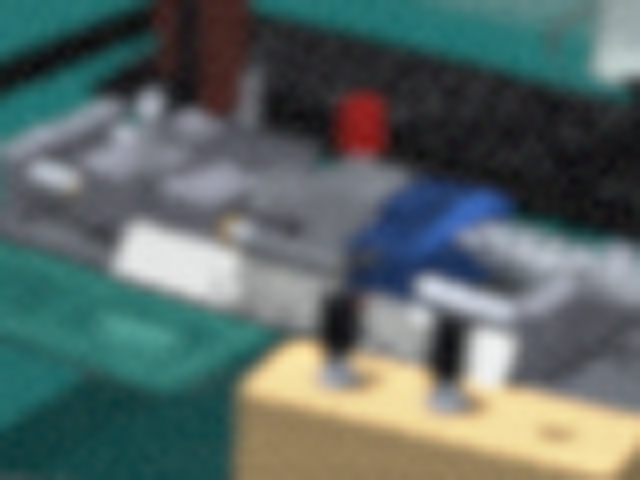

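```bash
python3 - <<'E'
from h import *
im=np.mean([bot.capture("top")["image"].astype(float) for i in range(6)],0); G=im.sum(2)/3
print(G[174:185,268:286].astype(int)); 
for r in (177,178,179,180):
    b=np.interp(np.arange(274,280),[273,280],[G[r,273],G[r,280]]); w=np.clip(b-G[r,274:280],0,None); print(r,(w*np.arange(274,280)).sum()/w.sum())
r=(im[...,2]-im[...,0])[158:170].mean(0)[262:300];print(r.astype(int)); print(bot.read_state()["t"])
E
```

```text
[[115 115 114 105  92  84  82  83  82  82  79  78  89 125 172 194 199 197]
 [ 88  87  88  82  73  71  72  74  79  80  75  70  73  91 122 139 144 144]
 [ 82  82  82  78  74  69  69  72  76  79  74  71  69  78  94 115 123 124]
 [114 114 114 114 110 109 103  91  81  87 101 106 107 110 125 149 165 166]
 [141 140 141 142 142 142 135 114  90  99 125 141 142 142 152 176 198 207]
 [139 140 142 143 144 145 138 115  88  98 128 143 146 144 147 163 185 203]
 [129 131 134 136 135 136 131 112  86  97 121 137 140 140 135 134 154 179]
 [115 115 117 121 122 120 119 106  87  88 107 122 127 124 122 117 125 141]
 [ 90  90  95  96  94  93  96  89  79  75  83  93  99  97  95  95  95  98]
 [ 67  68  71  72  70  71  71  72  69  67  66  70  71  69  69  71  70  69]
 [ 61  63  61  62  65  63  61  63  65  65  62  62  62  62  61  62  61  60]]
177 276.13037249283667
178 276.2638783269962
179 276.27354260089686
180 276.33624952453414
[ 4  4  2  2  3  3 -1 -5 -1  2 14 42 66 73 71 70 80 95 93 52 15  6  7  7
  8  7  7  7  7  7  7  7  7  9 10  9  8  7]
22.85
```

```bash
python3 - <<'E'
from h import *
im=np.mean([bot.capture("scene")["image"].astype(float) for i in range(4)],0); d=bot.capture("scene")
def cen(im):
    red=im[...,0]-np.maximum(im[...,1],im[...,2]); w=np.clip(red-30,0,None); w[:, :275]=0;w[:,310:]=0;w[:176]=0;w[196:]=0
    yy,xx=np.mgrid[:384,:512]; return np.array([(xx*w).sum(),(yy*w).sum()])/w.sum()
p=cen(im)
a=cv2.imread("pics/scenec6.png"); a=cv2.resize(a,(80,60),interpolation=cv2.INTER_AREA)[:,:,::-1]
f=np.zeros((384,512,3)); f[160:220,265:345]=a; p0=cen(f); print(p0,p)
print(onz(d,*p0,86),onz(d,*p,86), onz(d,*p,86)-onz(d,*p0,86))
# blue carriage
def bl(im,x0):
    b=im[...,2]-np.maximum(im[...,0],im[...,1]); w=np.clip(b-40,0,None); w[:, :280]=0;w[:,325:]=0;w[:185]=0;w[218:]=0
    yy,xx=np.mgrid[:384,:512]; return np.array([(xx*w).sum(),(yy*w).sum()])/w.sum()
q0,q=bl(f,0),bl(im,0); print(q0,q,onz(d,*q,60)-onz(d,*q0,60))
E
```

```text
[299.15384615 187.06167401] [289.81443189 185.00714133]
[ 577.03488098 -110.85745613   86.        ] [572.3209211  -74.62622789  86.        ] [-4.71395988 36.23122823  0.        ]
[307.97356828 200.44493392] [300.33905129 197.17486434] [ 6.95792258 35.56168658  0.        ]
```

```bash
python3 - <<'E'
from h import *
d=bot.capture("scene")
for z in(86,60):
  a=proj(d,[565,-119.5,z])
  for t in (36,37,38,39,40): print(z,t,proj(d,[565-0.01*t,-119.5+t,z])-a)
E
```

```text
86 36 [-8.64492869 -2.43032356]
86 37 [-8.88139349 -2.49680022]
86 38 [-9.11766293 -2.56322195]
86 39 [-9.35373722 -2.62958883]
86 40 [-9.58961663 -2.69590092]
60 36 [-8.58239733 -2.51748173]
60 37 [-8.81717625 -2.58634963]
60 38 [-9.0517625  -2.65516101]
60 39 [-9.28615631 -2.72391594]
60 40 [-9.52035791 -2.79261449]
```

```bash
python3 - <<'E'
from h import *
s=bot.read_state(); print(s["t"],s["tool_pos"],s["wrist_force"],s["grip_width"],abs(s["qvel"]).max()); print(bot.hand_in())
E
```

```text
23.15 [563.33697561   9.43273689  83.16787212] [-2.36289101 -9.97895944  8.36665712] 13.001799760769611 0.002350609277961803
the job is handed in; nothing more can be done
None
```

The job is handed in at 23.2 s with the handle still held (40 N grip set) against about 10 N of spring pull. No verdict was reported.

- **Slide:** I pushed it about 19 mm home to a firm stop. The top view then showed a single pin hole.
- **Pin:** The red pin went down through the fork with no more than about 3 N of side force until its collar stopped it at the expected height. I released it, and the picture afterwards showed it standing upright and flush.
- **Draw:** I drew the slide out about 41.5 mm at the handle, 1–2 mm of which I put down to play in the pin.
- **Pointer on the clip:** In the last top view the pointer lies over the red clip. The clip measured 38.5 mm from the pointer's rest place. My four readings of how far the pointer had gone did not fully agree:

| Source | Travel (mm) |
|---|---|
| Blue carriage edges, top view | 37.7 |
| Red knob, scene view | 38.9 |
| Arm position, less play | 39.5 |
| Pointer pixels, top view | 39.9 |

The spread is about ±1.4 mm around the clip, inside the 3 mm allowed on each side. The camera gives only about 3.7 mm per pixel, so I could not measure it more finely. I never went near the black-knobbed pins, notebook, sticky pad or loupe. In the last scene view the black-knobbed pins were still in the rack, but I did not check the other three at the end.

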